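# Close the milk-pod tin and lift off its outer lid

## Task

Finish restocking the milk tin: stand the loose milk pod fully down in the tin's empty pocket with its peel tab pointing the same way as the tabs of the two pods already there, then set the two nested lids onto the tin together, fully seated. After that lift the outer bamboo lid alone by its knob, leaving the inner lid closed and level on the tin, and finish while still holding the outer lid level in the gripper, well clear above it (about a hand's breadth, 10 cm), so that I can lay the sugar sticks in the inner lid's tray. Set things down rather than dropping them, keep the lids together until they sit on the tin, and leave everything else where it stands.

Things in the scene. Friction and masses are not known exactly. Their poses are not given: they have to be found in the camera images.
- tin: Sage-green open tin, fixed: 56 mm wide (its x), 164 mm long (its y), steel-beaded rim 30 mm high. Its cream insert (top 14 mm above the counter) has three 32 mm square pockets in a row, centres y = -48, 0, +48 mm, x = 0, floor 3 mm above the counter; two hold pods, one is empty. The pods' tabs point along the tin's +y. Origin: centre of the underside, z up.
- bay (a point): Centre of the floor of the tin's empty pocket, 3 mm above the counter (white paper pad); axes as the tin's. A pod stands in it with its base on this point.
- pod_mid (a point): Loose milk pod standing on the counter, 28 g: white tapered cup 42 mm high, 26 mm across the base, 36 mm across its 4 mm thick top rim, green foil, red peel tab along its +y. Point on its axis, 21 mm above its base. In the pocket its top is 15 mm above the tin's rim and neighbours leave no room for fingers between pods: take the top 12 mm from the two sides beside the tab.
- pod_tab (a point): Tip of the loose pod's peel tab (12 mm wide, 7 mm beyond the rim), 25 mm out from the pod's axis along its +y, 41 mm above its base.
- inner_mid (a point): Centre of the inner lid (17.5 mm above its lower edge): cream steel cap 66 mm wide (its x), 174 mm long (its y), 35 mm high, open below, 160 g. The outer lid lies loose in its top; taken across its 66 mm width it carries both. It slips over the tin, long side along long side, either way round, 3 mm play; seated, its lower edge is 22 mm above the counter, its sides 5 mm outside the tin's.
- inner: The inner lid again, origin at the centre of its lower edge. The tray in its top is 5 mm deep, tray floor 30 mm above the lower edge.
- knob (a point): Middle of the outer lid's knob, an upright dark wooden cylinder 22 mm in diameter, 22 mm high, in the middle of a bamboo board 58 x 166 x 8 mm (100 g in all). The point is 11 mm above the board's top, 19 mm above its underside; nested, it is 31.5 mm above the inner lid's centre. The board lies in the tray with 2 mm of play.
- outer: The outer lid again, origin at the centre of its underside.
- pod: The loose milk pod again, origin at the centre of its base.
- pod_a: Milk pod already in the tin (as the loose one), origin at the centre of its base.
- pod_b: Other milk pod already in the tin, origin at the centre of its base.
- mug: Dark grey mug, 82 mm across, 92 mm high; stays.
- tumbler: Glass standing mouth down, 72 mm across, 95 mm high; stays.
- water: Water bottle, 64 mm across, 200 mm high; stays.
- coffee_pod: Black coffee pod with yellow top, 51 mm across, 44 mm high, no tab; stays.
- sticks: White cup of sugar sticks, 66 mm across, 120 mm high with the sticks; stays.
- spoon: Steel spoon, 150 mm long, lying flat; stays.

How it is judged:
On the way, in this order (a step that is already met when the one before it is completed fails the run):
1. the loose pod stands fully down and upright in the empty pocket, tab the same way as its neighbours' (within 20 degrees), let go (horizontal distance between pod_mid and bay below 0.008 m and height (world z) of pod_mid below 0.028 m and angle between pod_mid's own z axis and vertical below 0.15 rad and angle between the y axis of pod_mid and the y axis of tin, either way round below 0.35 rad and y of pod_tab in the frame of bay above 0.01 m and contact force between the fingers and pod below 0.1 N), for 0.2 s.
2. both lids sit on the tin, the inner fully down and level, the outer nested in it (horizontal distance between inner_mid and tin below 0.01 m and height (world z) of inner_mid below 0.043 m and angle between inner_mid's own z axis and vertical below 0.05 rad and angle between the y axis of inner_mid and the y axis of tin, either way round below 0.15 rad and z of knob in the frame of inner_mid between 0.028 and 0.035 m and horizontal distance between knob and inner_mid below 0.008 m), for 0.2 s.
At the end, for the whole second after the job is handed in: Outer lid held still by its knob (fingers within 35 mm of it, over 1 N), level within 14 deg, at least 60 mm above its nested place; inner lid on the tin, not over 3.5 mm above seated height, level within 3 deg, untouched; pod upright in its pocket, tab within 20 deg of the tin's +y (horizontal distance between pod_mid and bay below 0.008 m and height (world z) of pod_mid below 0.028 m and angle between pod_mid's own z axis and vertical below 0.15 rad and angle between the y axis of pod_mid and the y axis of tin, either way round below 0.35 rad and y of pod_tab in the frame of bay above 0.01 m and horizontal distance between inner_mid and tin below 0.01 m and height (world z) of inner_mid below 0.043 m and angle between inner_mid's own z axis and vertical below 0.05 rad and angle between the y axis of inner_mid and the y axis of tin, either way round below 0.15 rad and z of knob in the frame of inner_mid above 0.0915 m and angle between knob's own z axis and vertical below 0.25 rad and contact force between the fingers and outer above 1 N and distance between the grasp point and knob below 0.035 m and contact force between the fingers and inner below 0.1 N and contact force between outer and inner below 0.05 N and linear speed of outer below 0.02 m/s and linear speed of inner below 0.01 m/s); the arm keeps its last pose, push and grip.
It fails at once if the lids come apart while the inner lid is not seated on the tin ((z of knob in the frame of inner_mid above 0.055 m or horizontal distance between knob and inner_mid above 0.03 m) and not (horizontal distance between inner_mid and tin below 0.01 m and height (world z) of inner_mid below 0.043 m and angle between inner_mid's own z axis and vertical below 0.05 rad and angle between the y axis of inner_mid and the y axis of tin, either way round below 0.15 rad)).
It fails at once if the lids or the pod are dropped (falling freely by more than about a centimetre) ((linear speed of pod above 0.45 m/s and contact force between the fingers and pod below 0.2 N) or (linear speed of inner above 0.45 m/s and contact force between the fingers and inner below 0.2 N) or (linear speed of outer above 0.45 m/s and contact force between the fingers and outer below 0.2 N and contact force between the fingers and inner below 0.2 N)).
It fails at once if a pod already in the tin is shifted (distance of any of pod_a, pod_b from where it was at the start of the episode above 0.012 m).
It fails at once if another thing on the counter is moved or tipped over (distance of any of mug, tumbler, water, coffee_pod, sticks, spoon from where it was at the start of the episode above 0.03 m).
It also fails if it takes over 70 s, if anything falls off the work surface, if the arm or the gripper's body presses on something with over 40 N, if the wrist force passes 120 N, or if a joint passes its speed limit or range.

## Robot

A 6-joint arm with a two-finger parallel gripper is mounted at the origin on the work surface. World frame = base frame: x ahead of the robot, y to its left, z up, the work surface at z = 0. Lengths are in m, angles in rad, forces in N, time in s.
With the tool pointing down it reaches from about 0.4 to 0.825 m from the base axis. Payload 7 kg.
Tool frame: the origin (TCP) lies at the centre of the arm's flange, where the gripper is bolted on; the fingertips stand 178 mm ahead of it and the grasp point (between the pads) lies arm.tcp_to_grasp ahead of it (arm.tcp_to_grasp is the distance from the TCP to the grasp point, in m); z points along the fingers, y is the direction in which the jaws open and shut (so a half turn about z gives the same grasp; the last joint's range is limited). The gripper opens to 88 mm and grips with 3 to 60 N. Pads are 19 mm wide; open, the fingers measure 130 mm over their backs; the gripper's body (78 mm by 193 mm) begins 47 mm behind the grasp point.
Start: joints at [-0.881, 0.359, 0.012, 0, -1.224, -0.288], TCP at [0.264, -0.621, 0.405] pointing down, gripper open.
Joint ranges: [-3.07, 3.07], [-1.43, 2.12], [-1.02, 1.25], [-3.03, 1.67], [-3.05, -0], [-3.03, 3.03]. Speed limits (rad/s): [2.39, 2.39, 3.01, 3.14, 3.14, 3.14].

## Interface

Orientations are given as [roll, pitch, yaw] about the fixed x, y, z axes, in that order (R = Rz(yaw) Ry(pitch) Rx(roll)).
In Python, from station import arm gives the robot as it stands.
- The arm moves only by the tool move_arm, never from a script. Its argument "deltas" is a list of rows, each a list of 6 numbers: the shift along the world's x, y, z in mm, then the turn, a rotation vector about the world's x, y, z in degrees. In form: [[tx, ty, tz, ax, ay, az], ...]. A call has exactly 5 rows; each row shifts and turns the commanded pose from where the row before left it; what a row does not reach is not made up. A row lasts 1/12 s, in which the tool goes at most 41.7 mm and 7.16 degrees, less where a joint would pass 70% of its speed; a pose out of reach is approached as far as the arm can. A call with a gripper value outside its range is refused whole. "claw" is the closure in counts, from 0 (fully open) to 255 (shut), set as the call begins (left out, the last holds). The fingers move at their own pace and stop on an object; "squeeze" is the grip in N (left out, the last holds). Time passes only in rows, so rows that do not move let the fingers close, or fill a call up. It gives the time, the measured TCP pose, the force and the opening at its end, in the units of the state.
- arm.get_state(): the state, without advancing time (a new reading comes with each control period).
- arm.grab_frame(name): name is "scene" or "top"; returns the picture (480x640x3 uint8, red, green, blue); there is no depth.
- arm.calibration(name): a dict with "intrinsics" (3x3 intrinsics, pixels), "T" (4x4, takes a point from camera to world coordinates). Camera axes: x right, y up, looking along -z (the intrinsics and any distortion apply to the point x, -y, -z); pixel columns grow to the right and rows downward; lengths in m; the calibration is good to about 2 mm. A picture is of the moment at which its call begins. calibration takes no time and is no camera call.
- arm.job_done(): hands the job in, once; it reports no verdict.
Trained networks look in the newest picture that a camera, given by its name, has taken for a name from the list of things; names that differ only in an ending like _2 or _b are one class to them, and where a whole thing is asked for, a point or a joint stands for the part that bears it (a point fixed in the world has none). Each returns a list of dicts, best first, with "score" (0 to 1); they miss things now and then, are a little off and sometimes report something else, mostly with a low value. They report only what shows in the picture. A call takes as long as a camera call.
- arm.spot_in(thing, camera): "xy" ([column, row] in pixels, amid what is visible of it).
- arm.masks_of(thing, camera): "pixels" (480x640 bool, what is visible of it) and "xy" ([column, row] in pixels, amid what is visible of it).
- arm.spot_point(thing, camera): "xy" ([column, row] in pixels: a listed point, or the origin of a listed thing).
The state is a dict: "t": time; "q": joint angles; "qd": joint speeds; "joint_efforts": joint torques, N m; "eef_pos": TCP position; "ee_rot": TCP orientation; "force": force on the tool from outside, world axes, zero at the start; "moment": the same for the moment, N m; "width": finger opening in m.
Only numpy, scipy, OpenCV 4.12 (cv2) and the standard library are available. Lean on these libraries where they do the work, as an engineer would, in place of code of your own. Each camera call takes 0.05 s, during which the arm holds its last target. There are 200 camera calls.

## Working session

There is one attempt and no reset: what is moved stays moved. The work goes in short steps, Python scripts to look and compute and a tool call to move; the robot and the scene stay as the last step left them, time stands still between calls to the robot, and variables do not carry over. Pictures are saved under pics/ and viewed, about 8 in all and at most 12, crops included, and the job is handed in when it is done.

Besides the shell and the picture viewer there is one more tool, called after ">>>" by a JSON object that holds its "fn" and its "kwargs". move_arm: Moves the arm, as the interface text tells. Its arguments: {"type":"object","properties":{"deltas":{"type":"array","items":{"type":"array","items":{"type":"number"}}},"claw":{"type":"number"},"squeeze":{"type":"number"}},"required":["deltas"]}

```bash
ls; mkdir -p pics
python3 - <<'E'
from station import arm
import cv2,numpy as np
s=arm.get_state();print(s, arm.tcp_to_grasp)
ims=[]
for n in("scene","top"):
    im=arm.grab_frame(n); cv2.imwrite(f"pics/{n}0.png",im[:,:,::-1])
    c=arm.calibration(n);print(n,c)
    for th in ["tin","bay","pod_mid","pod_tab","inner_mid","inner","knob","outer","pod","pod_a","water","sticks","mug","tumbler","spoon","coffee_pod"]:
        print(n,th,[(np.round(d["xy"],1).tolist(),round(d["score"],2)) for d in arm.spot_point(th,n)[:3]])
E
```

```text
pics
{'t': 0.0, 'q': array([-8.80896434e-01,  3.59400303e-01,  1.10657981e-02, -3.52585522e-04,
       -1.22412260e+00, -2.88092353e-01]), 'qd': array([ 0.00091358, -0.00152227, -0.0014037 ,  0.00123465, -0.00074472,
        0.00217781]), 'joint_efforts': array([-8.76370486e-04, -5.82722104e+01,  2.93055940e+01,  6.99725971e+00,
        6.77786578e-03, -1.56229330e-04]), 'eef_pos': array([ 0.2638989 , -0.62106258,  0.40371635]), 'ee_rot': array([ 3.13990614e+00, -1.54119251e-04, -2.73990506e+00]), 'force': array([0.03112512, 0.35109516, 0.25189657]), 'moment': array([-0.00111485,  0.01034173, -0.04307721]), 'width': 0.08826221490120943} 0.1593
scene {'intrinsics': array([[504.15074402,   0.        , 321.61890786],
       [  0.        , 504.15074402, 241.06921322],
       [  0.        ,   0.        ,   1.        ]]), 'T': array([[ 0.35187511, -0.57907474,  0.73542937,  1.27195246],
       [ 0.93601855,  0.21155581, -0.28127106, -0.23388733],
       [ 0.00729261,  0.78734782,  0.61646592,  0.64036421],
       [ 0.        ,  0.        ,  0.        ,  1.        ]])}
scene tin [([311.3, 2
[... 1130 characters left out ...]
0.99580133,  0.87043251],
       [ 0.        ,  0.        ,  0.        ,  1.        ]])}
top tin [([320.5, 296.7], 0.73)]
top bay [([291.7, 286.3], 0.55)]
top pod_mid [([503.4, 319.2], 0.66)]
top pod_tab [([501.3, 333.2], 0.94)]
top inner_mid [([292.6, 286.8], 0.52)]
top inner [([184.0, 300.0], 0.74)]
top knob [([180.0, 297.2], 0.9)]
top outer [([182.8, 297.7], 0.85)]
top pod [([324.0, 298.3], 0.7), ([497.8, 321.5], 0.69)]
top pod_a [([324.0, 298.3], 0.7), ([497.8, 321.5], 0.69)]
top water [([473.1, 147.8], 0.57)]
top sticks [([173.1, 175.5], 0.79)]
top mug [([266.6, 164.2], 0.59)]
top tumbler [([396.8, 154.6], 0.84)]
top spoon [([359.9, 359.4], 0.61)]
top coffee_pod [([331.4, 181.8], 0.93)]
```

View pics/top0.png

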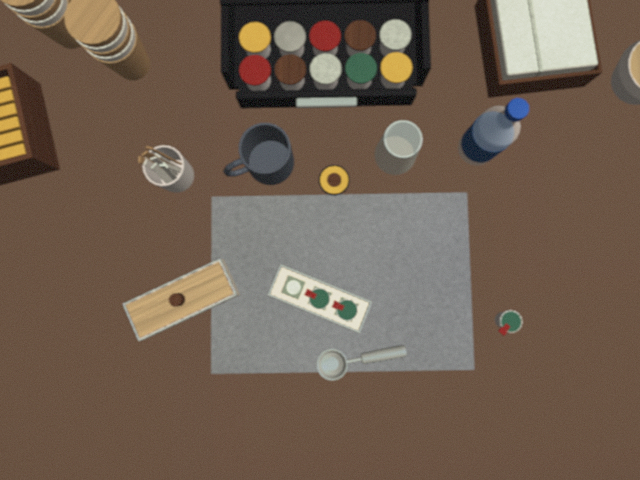

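View pics/scene0.png

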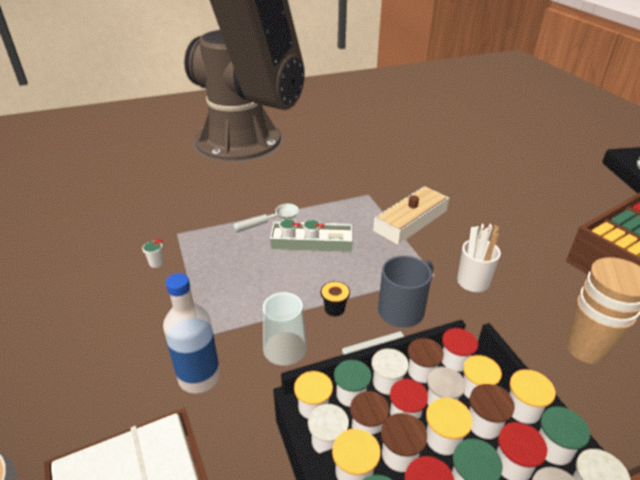

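The top view shows the tin at (320,298). Its empty pocket is at the upper left (293,287) and the tabs point left, so +y is to the left. The loose pod is at (511,321) with its tab lower left, and the lids are at (180,299). The scene view agrees with this. Next I'll fit silhouettes in both cameras.

```bash
cat > h.py <<'E'
import numpy as np,cv2
from scipy.optimize import minimize
from station import arm
def proj(P,cam):
    c=arm.calibration(cam);T=c["T"];p=(np.atleast_2d(P)-T[:3,3])@T[:3,:3]
    p=p*[1,-1,-1];u=p@c["intrinsics"].T;return u[:,:2]/u[:,2:]
def back(uv,z,cam):
    c=arm.calibration(cam);T=c["T"];d=np.linalg.inv(c["intrinsics"])@[uv[0],uv[1],1]
    d=T[:3,:3]@(d*[1,-1,-1]);return T[:3,3]+d*(z-T[2,3])/d[2]
def box(w,l,z0,z1):return [np.array([[a*w/2,b*l/2,z] for a in(-1,1) for b in(-1,1) for z in(z0,z1)])]
def disc(r,z):
    t=np.linspace(0,2*np.pi,32,endpoint=False);return np.c_[r*np.cos(t),r*np.sin(t),0*t+z]
POD=[np.r_[disc(.013,0),disc(.017,.038)],np.r_[disc(.018,.038),disc(.018,.042)],np.array([[a,b,.041] for a in(-.006,.006) for b in(.01,.025)])]
LID=box(.066,.174,0,.035)+[np.r_[disc(.011,.038),disc(.011,.060)]]
TIN=box(.056,.164,0,.03)
def place(M,p,z=0):
    c,s=np.cos(p[2]),np.sin(p[2]);R=np.array([[c,-s,0],[s,c,0],[0,0,1]])
    return [m@R.T+[p[0],p[1],z] for m in M]
S=4
def sil(M,p,cam,z=0):
    im=np.zeros((480*S,640*S),np.uint8)
    for m in place(M,p,z):
        u=(proj(m,cam)+.5)*S
        cv2.fillConvexPoly(im,np.round(cv2.convexHull(u.astype(np.float32))).astype(np.int32),1)
    return im
def fit(M,masks,p0,z=0):
    big={c:cv2.resize(m.astype(np.uint8),None,fx=S,fy=S,interpolation=cv2.INTER_LINEAR if 0 else 0) for c,m in masks.items()}
    f=lambda p:sum((sil(M,p,c,z)!=b).sum()/b.sum() for c,b in big.items())
    r=minimize(f,p0,method="Nelder-Mead",options=dict(initial_simplex=np.array([p0]+[np.add(p0,d) for d in([.006,0,0],[0,.006,0],[0,0,.15])]),xatol=1e-4,fatol=1e-4,maxfev=120))
    return r.x,r.fun
def pick(th,cam,near,tol=25):
    for d in arm.masks_of(th,cam):
        if np.hypot(*(np.array(d["xy"])-near))<tol:return d["pixels"]
E
python3 - <<'E'
from h import *
im={c:arm.grab_frame(c) for c in("top","scene")}
near=dict(tin=((320,297),(311,241)),pod=((510,322),(153,253)),lid=((181,299),(411,213)))
names=dict(tin=["tin","pod_a"],pod=["pod"],lid=["inner","outer"])
mod=dict(tin=TIN,pod=POD,lid=LID);h=dict(tin=.03,pod=.04,lid=.035)
for k in near:
    ms={}
    for c,n in zip(("top","scene"),near[k]):
        l=[pick(t,c,n,40) for t in names[k]];l=[m for m in l if m is not None]
        print(k,c,[int(m.sum()) for m in l])
        if l: ms[c]=np.any(l,axis=0); cv2.imwrite(f"pics/m_{k}_{c}.png",ms[c]*255)
    p=back(near[k][0],h[k],"top")
    yaw=dict(tin=np.arctan2(*(back((293,287),.014,"top")-back((347,309),.042,"top"))[[1,0]]),
      pod=np.arctan2(*(back((503,331),.041,"top")-back((511,321),.041,"top"))[[1,0]]),
      lid=np.arctan2(*(back((130,315),.038,"top")-back((228,280),.038,"top"))[[1,0]]))[k]-np.pi/2
    for cs in ms: print(k,cs,np.round(fit(mod[k],{cs:ms[cs]},[p[0],p[1],yaw])[0],4))
    r=fit(mod[k],ms,[p[0],p[1],yaw]);print(k,"both",np.round(r[0],4),r[1])
E
```

```text
tin top [2125, 408]
tin scene [1732, 309]
tin top [ 0.5042  0.0365 -0.3992]
tin scene [ 0.5039  0.0381 -0.4116]
tin both [ 0.5044  0.0374 -0.4082] 0.5728782801866326
pod top [508]
pod scene [441]
pod top [ 0.4631 -0.2702  0.8538]
pod scene [ 0.4625 -0.2691  0.8557]
pod both [ 0.463  -0.2694  0.8711] 0.1326686842716089
lid top [831, 3680]
lid scene [1025, 1301]
lid top [0.5063 0.2641 0.4308]
lid scene [0.5065 0.266  0.4223]
lid both [0.5062 0.2647 0.4276] 0.10523484014315124[ WARN:0@3.243] global loadsave.cpp:1063 imwrite_ Unsupported depth image for selected encoder is fallbacked to CV_8U.
```

Run:
```python
from h import *
g=lambda c:np.argwhere(cv2.imread(f"pics/m_tin_{c}.png",0)>0)
PIN=[np.array(m)+[0,y,.003] for y in(-.048,0) for m in POD]
M=TIN+PIN
ms={}
for c in("top","scene"):
    arm.grab_frame(c)
    mk=cv2.imread(f"pics/m_tin_{c}.png",0)>0
    for d in arm.masks_of("pod_a",c):
        if 0<np.hypot(*(np.array(d["xy"])-((330,303) if c=="top" else (305,230))))<45: mk|=d["pixels"]
    mk=cv2.morphologyEx(mk.astype(np.uint8),cv2.MORPH_CLOSE,np.ones((9,9)))
    cn,_=cv2.findContours(mk,cv2.RETR_EXTERNAL,cv2.CHAIN_APPROX_NONE);mk[:]=0
    cv2.drawContours(mk,[max(cn,key=cv2.contourArea)],-1,1,-1);ms[c]=mk>0
for cs in("top","scene"):print(cs,fit(M,{cs:ms[cs]},[.5044,.0374,-.408]))
r=fit(M,ms,[.5044,.0374,-.408]);print(r)
P={'tin':(M,r[0]),'pod':(POD,[.463,-.2695,.865]),'lid':(LID,[.5062,.265,.4276])}
out=[]
for c,cr in(("top",{'tin':(255,250),'lid':(115,250),'pod':(450,270)}),("scene",{'tin':(250,190),'lid':(350,165),'pod':(90,205)})):
    im=cv2.imread(f"pics/{c}0.png");row=[]
    for k,(x,y) in cr.items():
        q=cv2.resize(im[y:y+100,x:x+130],None,fx=2,fy=2,interpolation=cv2.INTER_CUBIC)
        m,p=P[k]
        for part in place(m,p):
            u=(proj(part,c)-[x,y]+.5)*2
            cv2.polylines(q,[cv2.convexHull(u.astype(np.float32)).astype(int)],1,(255,0,255),1)
        if k=='tin':
            for a in place([np.array([[i,.048+j,.014] for i,j in((-.016,-.016),(.016,-.016),(.016,.016),(-.016,.016))])],p):
                cv2.polylines(q,[((proj(a,c)-[x,y]+.5)*2).astype(int)],1,(255,0,0),1)
        row.append(q)
    out.append(np.hstack(row))
cv2.imwrite("pics/ov.png",np.vstack(out))
```

```text
top (array([ 0.50478878,  0.03645867, -0.4023765 ]), np.float64(0.06875))
scene (array([ 0.50393495,  0.03803622, -0.40798365]), np.float64(0.03725448334756618))
(array([ 0.5044,  0.0374, -0.408 ]), np.float64(0.11262676542074493))
```

View pics/ov.png

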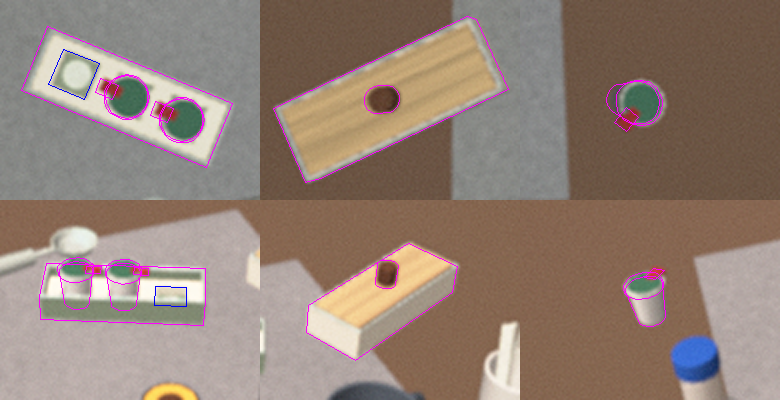

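The overlays fit well: tin, lids and pocket are within 1–2 px in both views. The only doubtful one is the loose pod's base in the top view, at crop (610,98), so I'll zoom in there.

Run:
```python
from h import *
im=cv2.imread("pics/top0.png");x,y=485,295
m=(cv2.imread("pics/m_pod_top.png",0)>0).astype(np.uint8)
A=cv2.resize(im[y:y+50,x:x+50],None,fx=8,fy=8,interpolation=cv2.INTER_CUBIC)
B=A.copy()
for part in place(POD,[.463,-.2695,.865]):
    cv2.polylines(B,[cv2.convexHull(((proj(part,"top")-[x,y]+.5)*8).astype(np.float32)).astype(int)],1,(255,0,255),1)
cn,_=cv2.findContours(cv2.resize(m[y:y+50,x:x+50],None,fx=8,fy=8,interpolation=0),0,1);cv2.drawContours(B,cn,-1,(0,255,255),1)
cv2.imwrite("pics/podz.png",np.hstack([A,B]))
```

```text
(no output)
```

View pics/podz.png

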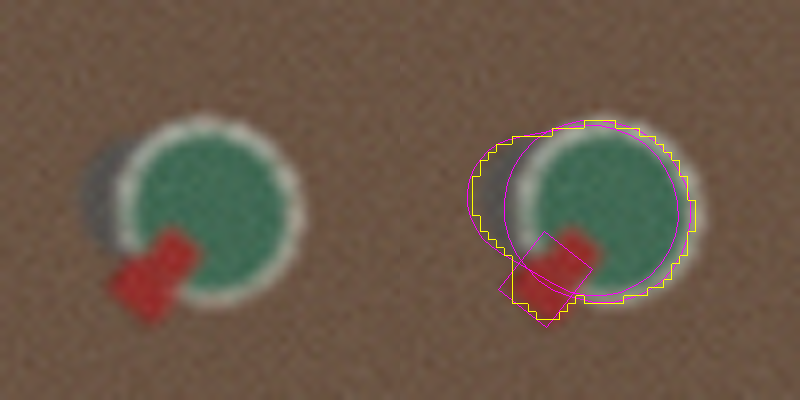

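Run:
```python
from h import *
im=cv2.imread("pics/top0.png")
def green(x,y,r=14):
    w=im[y-r:y+r,x-r:x+r].astype(int);m=(w[:,:,1]-w[:,:,2]>12)|((w[:,:,2]-w[:,:,1]>50)&(w[:,:,2]>110))
    g=(w[:,:,1]-w[:,:,2]>12);red=(w[:,:,2]-w[:,:,1]>50)
    pts=np.argwhere(g);c=cv2.minEnclosingCircle(pts[:,::-1].astype(np.float32))
    rr=np.argwhere(red)[:,::-1]
    return np.array(c[0])+[x-r,y-r],c[1],rr+[x-r,y-r]
for n,(x,y),z in(("loose",(511,321),0),("a",(319,298),.003),("b",(346,309),.003)):
    c,r,rd=green(x,y);P=back(c,z+.042,"top");t=back(rd.mean(0),z+.041,"top")
    print(n,c,r,P,"tabdir",np.arctan2(t[1]-P[1],t[0]-P[0])-np.pi/2, np.hypot(*(t-P)[:2]),len(rd))
p=[.5044,.0374,-.408]
for y in(.048,0,-.048):print(place([np.array([[0,y,0]])],p)[0])
print(back((292.5,287),.003,"top"))
```

```text
loose [510.79207897 320.98019791] 10.178900718688965 [ 0.46295118 -0.27140186  0.042     ] tabdir 0.8483639084475767 0.017506221659915704 70
a [319.10869598 297.71739101] 10.065340995788574 [0.50491432 0.0352918  0.045     ] tabdir -0.4231724491916047 0.0159916393454063 55
b [346.5 309.5] 10.12432861328125 [ 0.48545017 -0.00833184  0.045     ] tabdir -0.43789255079919376 0.015754180383636074 57
[[0.52344517 0.08145998 0.        ]]
[[0.5044 0.0374 0.    ]]
[[ 0.48535483 -0.00665998  0.        ]]
[0.52281813 0.08057076 0.003     ]
```

The dark crescent is just the shaded side of the cup, so the pod is upright at about (0.463, -0.270) with yaw 0.855. The bay is at about (0.5235, 0.081). I'll move above the pod with the jaws across its tab.

>>> {"fn": "move_arm", "kwargs": {"deltas": [[10, 17.5, -5, 0, 0, 5.8], [10, 17.5, -5, 0, 0, 5.8], [10, 17.5, -5, 0, 0, 5.8], [10, 17.5, -5, 0, 0, 5.8], [10, 17.5, -5, 0, 0, 5.8]], "claw": 0, "squeeze": 15}}

```text
t: 2.92
eef_pos: [0.3142, -0.5329, 0.3795]
ee_rot: [-3.141, -0.0, -2.229]
force: [0.3, 0.0, -0.2]
width: 0.0872
```

>>> {"fn": "move_arm", "kwargs": {"deltas": [[10, 17.5, -5, 0, 0, 5.8], [10, 17.5, -5, 0, 0, 5.8], [10, 17.5, -5, 0, 0, 5.8], [10, 17.5, -5, 0, 0, 5.8], [10, 17.5, -5, 0, 0, 5.8]]}}

```text
t: 3.33
eef_pos: [0.3643, -0.4454, 0.3546]
ee_rot: [-3.141, -0.0, -1.723]
force: [0.4, 0.2, -0.0]
width: 0.0879
```

>>> {"fn": "move_arm", "kwargs": {"deltas": [[10, 17.5, -5, 0, 0, 5.8], [10, 17.5, -5, 0, 0, 5.8], [10, 17.5, -5, 0, 0, 5.8], [10, 17.5, -5, 0, 0, 5.8], [10, 17.5, -5, 0, 0, 5.8]]}}

```text
t: 3.75
eef_pos: [0.4144, -0.3578, 0.3296]
ee_rot: [-3.141, -0.0, -1.216]
force: [1.2, -0.8, -0.6]
width: 0.0875
```

>>> {"fn": "move_arm", "kwargs": {"deltas": [[10, 17.5, -5, 0, 0, 5.8], [10, 17.5, -5, 0, 0, 5.8], [10, 17.5, -5, 0, 0, 5.8], [10, 17.5, -5, 0, 0, 5.8], [10, 17.5, -5, 0, 0, 5.8]]}}

```text
t: 4.17
eef_pos: [0.4644, -0.2703, 0.3047]
ee_rot: [-3.141, -0.001, -0.71]
force: [0.7, 0.3, -0.5]
width: 0.0874
```

>>> {"fn": "move_arm", "kwargs": {"deltas": [[-1.4, 0, -25, 0, 0, -0.3], [0, 0, -25, 0, 0, 0], [0, 0, -20, 0, 0, 0], [0, 0, -16, 0, 0, 0], [0, 0, -10, 0, 0, 0]]}}

```text
t: 4.58
eef_pos: [0.4621, -0.271, 0.207]
ee_rot: [3.141, 0.002, -0.72]
force: [0.4, -0.3, -0.4]
width: 0.0876
```

Run:
```python
from h import *
print(arm.get_state()["q"],arm.get_state()["eef_pos"])
o=[]
for c,x,y in(("top",450,260),("scene",90,180)):
    im=arm.grab_frame(c)[y:y+120,x:x+130,::-1];o.append(cv2.resize(im,None,fx=3,fy=3,interpolation=2))
cv2.imwrite("pics/g1.png",np.hstack(o))
```

```text
[-1.64312509e-01  3.48224862e-01 -5.31858380e-01 -2.46651846e-04
 -6.92722420e-01  1.01486257e+00] [ 0.46209361 -0.27100522  0.20698206]
```

View pics/g1.png

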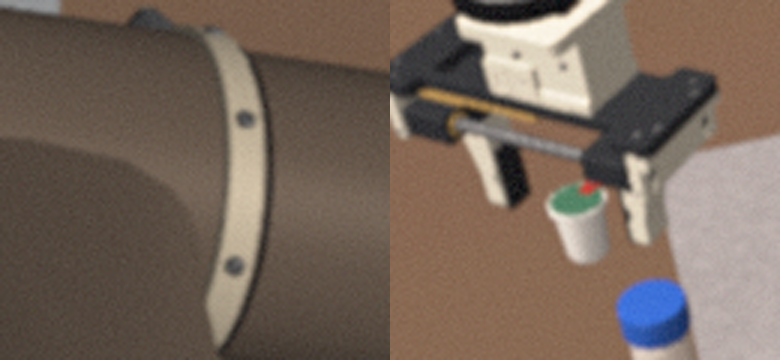

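The scene crop shows the fingers straddling the pod, with the tab between them. I'll check the tip pixels against the projected tool geometry.

Run:
```python
from h import *
s=arm.get_state();p=s["eef_pos"];print(p,s["ee_rot"])
a=s["ee_rot"][2]-np.pi/2;j=np.array([np.cos(a),np.sin(a),0]);w=np.array([-j[1],j[0],0])
im=np.ascontiguousarray(arm.grab_frame("scene")[:,:,::-1]);x,y=90,180
q=cv2.resize(im[y:y+120,x:x+130],None,fx=5,fy=5,interpolation=2)
for sg in(1,-1):
    for d in(.0438,.065):
        B=np.array([[*(p+sg*d*j+e*.0095*w)[:2],z] for e,z in((-1,.029),(1,.029),(1,.06),(-1,.06))])
        cv2.polylines(q,[((proj(B,"scene")-[x,y]+.5)*5).astype(int)],1,(255,0,255),1)
cv2.imwrite("pics/g2.png",q)
```

```text
[ 0.46203578 -0.27112555  0.20721416] [ 3.14006877e+00  2.68143299e-03 -7.20627843e-01]
```

View pics/g2.png

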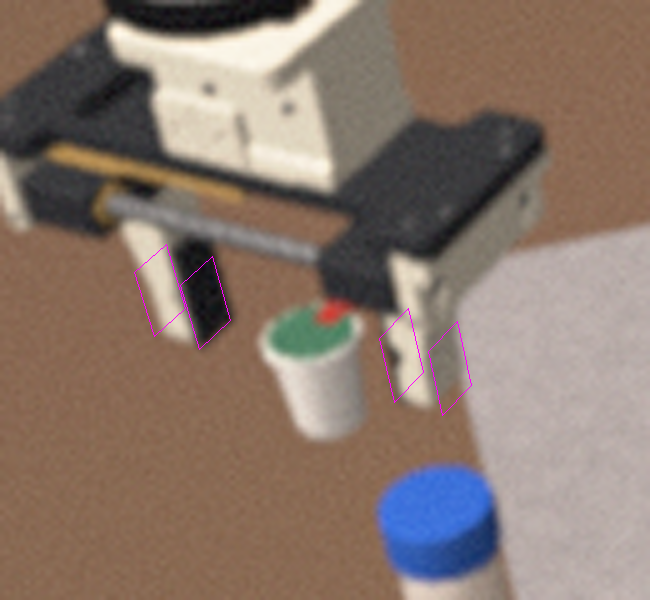

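The projected finger outlines match the picture to about 1 px. I'll nudge slightly and close.

>>> {"fn": "move_arm", "kwargs": {"deltas": [[1, 1, 1, 0, 0, 0], [0, 0, 0, 0, 0, 0], [0, 0, 0, 0, 0, 0], [0, 0, 0, 0, 0, 0], [0, 0, 0, 0, 0, 0]], "claw": 255, "squeeze": 12}}

```text
t: 5.15
eef_pos: [0.4636, -0.2703, 0.2102]
ee_rot: [-3.141, -0.001, -0.72]
force: [-0.8, 0.2, -0.1]
width: 0.0601
```

>>> {"fn": "move_arm", "kwargs": {"deltas": [[0, 0, 0, 0, 0, 0], [0, 0, 0, 0, 0, 0], [0, 0, 0, 0, 0, 0], [0, 0, 0, 0, 0, 0], [0, 0, 0, 0, 0, 0]]}}

```text
t: 5.57
eef_pos: [0.4636, -0.2703, 0.2097]
ee_rot: [3.142, 0.0, -0.72]
force: [-0.5, 0.0, 0.5]
width: 0.035
```

Width is 35 mm, so the pod is held. I'll lift it, carry it over the bay and turn it.

>>> {"fn": "move_arm", "kwargs": {"deltas": [[0, 0, 8, 0, 0, 0], [0, 0, 15, 0, 0, 0], [0, 0, 20, 0, 0, 0], [0, 0, 17, 0, 0, 0], [0, 0, 0, 0, 0, 0]]}}

```text
t: 5.98
eef_pos: [0.4647, -0.2706, 0.2736]
ee_rot: [-3.139, -0.005, -0.72]
force: [0.5, 0.3, 0.4]
width: 0.0348
```

>>> {"fn": "move_arm", "kwargs": {"deltas": [[3, 17.5, 0, 0, 0, -3.6], [3, 17.5, 0, 0, 0, -3.6], [3, 17.5, 0, 0, 0, -3.6], [3, 17.5, 0, 0, 0, -3.6], [3, 17.5, 0, 0, 0, -3.6]]}}

```text
t: 6.4
eef_pos: [0.4785, -0.182, 0.2699]
ee_rot: [-3.141, 0.0, -1.038]
force: [0.8, -0.4, -0.6]
width: 0.0353
```

>>> {"fn": "move_arm", "kwargs": {"deltas": [[3, 17.5, 0, 0, 0, -3.6], [3, 17.5, 0, 0, 0, -3.6], [3, 17.5, 0, 0, 0, -3.6], [3, 17.5, 0, 0, 0, -3.6], [3, 17.5, 0, 0, 0, -3.6]]}}

```text
t: 6.82
eef_pos: [0.4935, -0.0944, 0.2699]
ee_rot: [-3.142, 0.0, -1.352]
force: [0.5, 0.5, 0.1]
width: 0.0353
```

>>> {"fn": "move_arm", "kwargs": {"deltas": [[3, 17.5, 0, 0, 0, -3.6], [3, 17.5, 0, 0, 0, -3.6], [3, 17.5, 0, 0, 0, -3.6], [3, 17.5, 0, 0, 0, -3.6], [3, 17.5, 0, 0, 0, -3.6]]}}

```text
t: 7.23
eef_pos: [0.5085, -0.0069, 0.2699]
ee_rot: [-3.142, 0.0, -1.666]
force: [-0.7, 0.4, 0.5]
width: 0.0353
```

>>> {"fn": "move_arm", "kwargs": {"deltas": [[3, 17.5, 0, 0, 0, -3.6], [3, 17.5, 0, 0, 0, -3.6], [3, 17.5, 0, 0, 0, -3.6], [3, 17.5, 0, 0, 0, -3.6], [0, 0, 0, 0, 0, 0]]}}

```text
t: 7.65
eef_pos: [0.5213, 0.0645, 0.27]
ee_rot: [-3.141, 0.001, -1.916]
force: [0.1, -0.6, 0.5]
width: 0.0349
```

>>> {"fn": "move_arm", "kwargs": {"deltas": [[3, 19, 0, 0, 0, -3.6], [0, 0, -8, 0, 0, 0], [0, 0, -10, 0, 0, 0], [0, 0, 0, 0, 0, 0], [0, 0, 0, 0, 0, 0]]}}

```text
t: 8.07
eef_pos: [0.523, 0.0805, 0.2507]
ee_rot: [3.14, -0.002, -1.977]
force: [0.2, -0.1, 0.2]
width: 0.0348
```

Run:
```python
from h import *
s=arm.get_state();print(s["eef_pos"],s["ee_rot"],s["width"],s["q"])
im=np.ascontiguousarray(arm.grab_frame("scene")[:,:,::-1]);x,y=240,150
q=cv2.resize(im[y:y+120,x:x+130],None,fx=5,fy=5,interpolation=2)
p=s["eef_pos"]; b=p[2]-.2097
for part in place(POD,[p[0],p[1],-.405],b):
    cv2.polylines(q,[cv2.convexHull(((proj(part,"scene")-[x,y]+.5)*5).astype(np.float32)).astype(int)],1,(255,0,255),1)
cv2.imwrite("pics/g3.png",q)
for th in("pod_tab","pod_mid","knob"):print(th,[(d["xy"],d["score"]) for d in arm.spot_point(th,"scene")])
print(proj([p[0],p[1],b+.021],"scene"))
```

```text
[0.52297244 0.08046095 0.25070727] [ 3.14000149e+00 -1.89803505e-03 -1.97669670e+00] 0.034845173121411846 [ 5.23532122e-01  2.77428241e-01 -5.04643013e-01 -1.95999605e-04
 -7.91197914e-01 -9.29296051e-01]
pod_tab [([352.8, 204.9], 0.4)]
pod_mid [([334.2, 214.0], 0.57)]
knob [([410.6, 201.4], 0.67)]
[[335.02071726 218.36237972]]
```

View pics/g3.png

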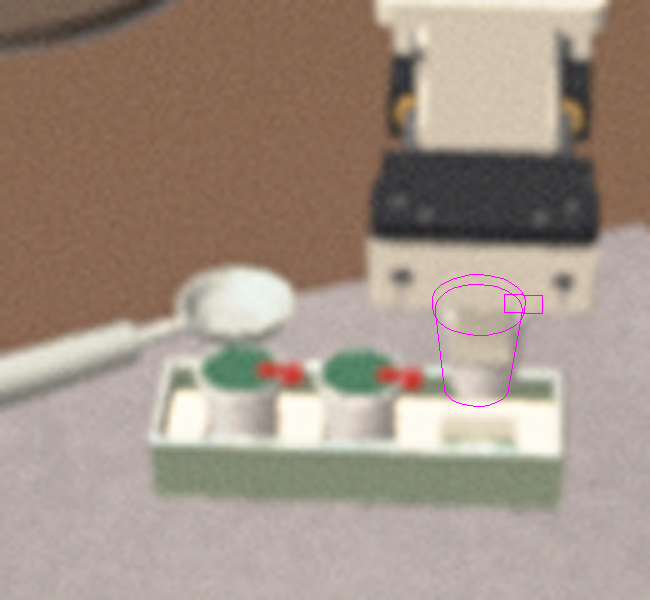

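Laterally the pod lines up with the pocket (crop x≈478 for both). Now I'll lower it.

>>> {"fn": "move_arm", "kwargs": {"deltas": [[0.8, 0.6, -6, 0, 0, 0], [0, 0, -8, 0, 0, 0], [0, 0, -8, 0, 0, 0], [0, 0, -4, 0, 0, 0], [0, 0, -2, 0, 0, 0]]}}

```text
t: 8.68
eef_pos: [0.524, 0.0817, 0.2224]
ee_rot: [3.14, -0.002, -1.977]
force: [-0.3, -0.1, 0.3]
width: 0.035
```

>>> {"fn": "move_arm", "kwargs": {"deltas": [[0, 0, -2, 0, 0, 0], [0, 0, -2, 0, 0, 0], [0, 0, -2, 0, 0, 0], [0, 0, -1, 0, 0, 0], [0, 0, 0, 0, 0, 0]]}}

```text
t: 9.1
eef_pos: [0.5243, 0.0818, 0.2165]
ee_rot: [3.141, -0.0, -1.977]
force: [-0.7, -0.6, -0.5]
width: 0.0348
```

>>> {"fn": "move_arm", "kwargs": {"deltas": [[0, -0.3, -1.5, 0, 0, 0], [0, 0, -1, 0, 0, 0], [0, 0, -0.8, 0, 0, 0], [0, 0, 0, 0, 0, 0], [0, 0, 0, 0, 0, 0]]}}

```text
t: 9.52
eef_pos: [0.5243, 0.0815, 0.2133]
ee_rot: [3.142, -0.0, -1.977]
force: [0.2, -0.3, -0.8]
width: 0.035
```

Run:
```python
from h import *
s=arm.get_state();print(s["eef_pos"],s["ee_rot"],s["force"],s["width"])
im=np.ascontiguousarray(arm.grab_frame("scene")[:,:,::-1]);x,y=240,150
q=cv2.resize(im[y:y+120,x:x+130],None,fx=5,fy=5,interpolation=2)
cv2.imwrite("pics/g4.png",q)
```

```text
[0.52432543 0.08154854 0.21332445] [ 3.14153816e+00 -4.87963253e-05 -1.97713454e+00] [ 0.20560154 -0.34282824 -0.83557239] 0.03498554621650133
```

View pics/g4.png

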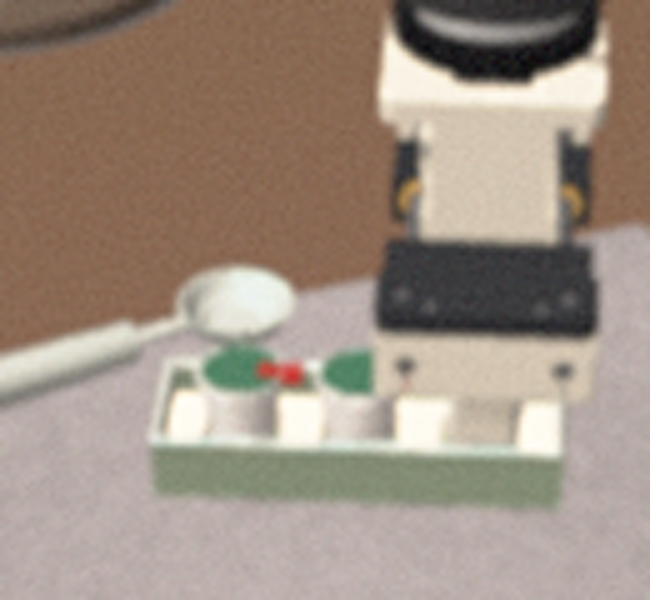

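The pod is down in the pocket with no side force. I'll lower it the last half millimetre, release and rise.

>>> {"fn": "move_arm", "kwargs": {"deltas": [[0, 0, -0.6, 0, 0, 0], [0, 0, 0, 0, 0, 0], [0, 0, 0, 0, 0, 0], [0, 0, 0, 0, 0, 0], [0, 0, 0, 0, 0, 0]]}}

```text
t: 9.98
eef_pos: [0.5244, 0.0816, 0.2128]
ee_rot: [-3.142, 0.0, -1.977]
force: [0.2, -0.8, -0.1]
width: 0.035
```

>>> {"fn": "move_arm", "kwargs": {"deltas": [[0, 0, 0, 0, 0, 0], [0, 0, 0, 0, 0, 0], [0, 0, 0, 0, 0, 0], [0, 0, 0, 0, 0, 0], [0, 0, 0, 0, 0, 0]], "claw": 0}}

```text
t: 10.4
eef_pos: [0.5244, 0.0816, 0.2128]
ee_rot: [-3.142, 0.0, -1.977]
force: [0.5, -1.1, -0.5]
width: 0.0628
```

>>> {"fn": "move_arm", "kwargs": {"deltas": [[0, 0, 0, 0, 0, 0], [0, 0, 0, 0, 0, 0], [0, 0, 5, 0, 0, 0], [0, 0, 15, 0, 0, 0], [0, 0, 25, 0, 0, 0]]}}

```text
t: 10.82
eef_pos: [0.5235, 0.0812, 0.2565]
ee_rot: [3.138, -0.003, -1.978]
force: [0.5, -0.4, 0.3]
width: 0.087
```

>>> {"fn": "move_arm", "kwargs": {"deltas": [[0, 10, 25, 0, 0, 0], [0, 20, 20, 0, 0, 5], [0, 30, 0, 0, 0, 6], [0, 35, 0, 0, 0, 6], [0, 30, 0, 0, 0, 6]]}}

```text
t: 11.23
eef_pos: [0.5243, 0.208, 0.3041]
ee_rot: [-3.14, 0.001, -1.571]
force: [0.4, 0.2, -0.3]
width: 0.0878
```

>>> {"fn": "move_arm", "kwargs": {"deltas": [[-6, 25, 0, 0, 0, 6], [-6, 20, 0, 0, 0, 6], [-6, 13, 0, 0, 0, 6], [0, 0, 0, 0, 0, 6], [0, 0, 0, 0, 0, 0]]}}

```text
t: 11.65
eef_pos: [0.506, 0.2655, 0.3031]
ee_rot: [-3.141, 0.0, -1.15]
force: [0.3, 0.0, 0.7]
width: 0.0875
```

Run:
```python
from h import *
s=arm.get_state();print(s["eef_pos"],s["ee_rot"],s["force"],s["width"],s["q"])
o=[]
for c,x,y in(("top",255,250),("scene",240,180)):
    im=np.ascontiguousarray(arm.grab_frame(c)[:,:,::-1])
    q=cv2.resize(im[y:y+100,x:x+130],None,fx=3,fy=3,interpolation=2)
    for yy in(.048,):
      for part in place([m+[0,yy,.003] for m in POD],[.5048,.0372,-.405]):
        cv2.polylines(q,[cv2.convexHull(((proj(part,c)-[x,y]+.5)*3).astype(np.float32)).astype(int)],1,(255,0,255),1)
    o.append(q)
    for th in("pod_mid","pod_tab","knob"):print(c,th,[(np.round(d["xy"],1),round(d["score"],2)) for d in arm.spot_point(th,c)])
cv2.imwrite("pics/g5.png",np.hstack(o))
```

```text
[0.50598082 0.26551198 0.30306581] [-3.14139337e+00  5.09166095e-05 -1.15036442e+00] [0.33107593 0.04893732 0.6566744 ] 0.08754404744564935 [ 8.25565209e-01  2.77103846e-01 -3.56429274e-01  3.94005140e-05
 -9.37059990e-01 -4.05156634e-01]
top pod_mid [(array([287.8, 286.9]), 0.9)]
top pod_tab [(array([276.5, 281. ]), 0.74)]
top knob [(array([178.5, 296.7]), 0.82)]
scene pod_mid [(array([336.2, 233.6]), 0.67)]
scene pod_tab [(array([352.5, 225.7]), 0.68)]
scene knob [(array([411.4, 201. ]), 0.93)]
```

View pics/g5.png

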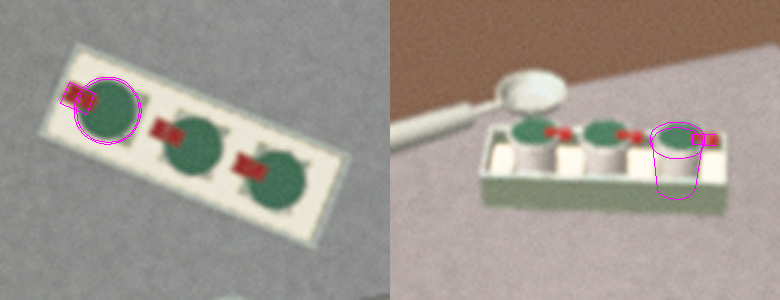

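The new pod sits in its pocket at top crop (107,110), with its tab aligned with its neighbours in both views. Next, the lids at about (0.507, 0.265).

>>> {"fn": "move_arm", "kwargs": {"deltas": [[1, -0.7, -25, 0, 0, 0.3], [0, 0, -30, 0, 0, 0], [0, 0, -25, 0, 0, 0], [0, 0, -15, 0, 0, 0], [0, 0, -8, 0, 0, 0]]}}

```text
t: 12.47
eef_pos: [0.5068, 0.2631, 0.1975]
ee_rot: [3.138, -0.001, -1.153]
force: [-0.7, -0.1, 1.1]
width: 0.0879
```

>>> {"fn": "move_arm", "kwargs": {"deltas": [[0, 0, -6, 0, 0, 0], [0, 0, -5, 0, 0, 0], [0, 0, -4, 0, 0, 0], [0, 0, -1, 0, 0, 0], [0, 0, 0, 0, 0, 0]]}}

```text
t: 12.88
eef_pos: [0.5075, 0.264, 0.1841]
ee_rot: [-3.141, 0.0, -1.152]
force: [-0.9, 0.3, 0.6]
width: 0.0876
```

Run:
```python
from h import *
s=arm.get_state();p=s["eef_pos"];print(p,s["ee_rot"],s["force"],s["width"])
a=s["ee_rot"][2]-np.pi/2;j=np.array([np.cos(a),np.sin(a),0]);w=np.array([-j[1],j[0],0])
im=np.ascontiguousarray(arm.grab_frame("scene")[:,:,::-1]);x,y=340,130
q=cv2.resize(im[y:y+120,x:x+130],None,fx=5,fy=5,interpolation=2)
cv2.imwrite("pics/g6.png",q)
```

```text
[0.50749058 0.26402247 0.1841445 ] [-3.14092577e+00  2.48839125e-04 -1.15157946e+00] [-0.85499601  0.31274153  0.64939219] 0.08755340690739635
```

View pics/g6.png

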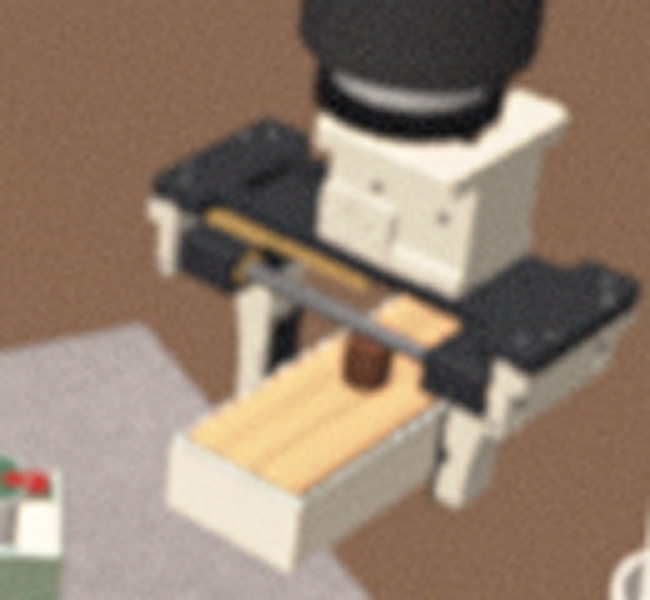

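The fingers straddle the lids on both long sides, centred on the knob. Closing.

>>> {"fn": "move_arm", "kwargs": {"deltas": [[0, 0.6, 0, 0, 0, 0.4], [0, 0, 0, 0, 0, 0], [0, 0, 0, 0, 0, 0], [0, 0, 0, 0, 0, 0], [0, 0, 0, 0, 0, 0]], "claw": 255, "squeeze": 35}}

```text
t: 13.35
eef_pos: [0.5071, 0.2643, 0.1839]
ee_rot: [3.141, -0.0, -1.145]
force: [-3.6, -0.6, 3.3]
width: 0.0658
```

>>> {"fn": "move_arm", "kwargs": {"deltas": [[0, 0, 0, 0, 0, 0], [0, 0, 0, 0, 0, 0], [0, 0, 0, 0, 0, 0], [0, 0, 2, 0, 0, 0], [0, 0, 2, 0, 0, 0]]}}

```text
t: 13.77
eef_pos: [0.5074, 0.2645, 0.1875]
ee_rot: [3.141, -0.0, -1.145]
force: [0.9, -0.4, -2.8]
width: 0.0656
```

>>> {"fn": "move_arm", "kwargs": {"deltas": [[0, 0, 6, 0, 0, 0], [0, 0, 12, 0, 0, 0], [0, 0, 18, 0, 0, 0], [0, 0, 18, 0, 0, 0], [0, 0, 10, 0, 0, 0]]}}

```text
t: 14.18
eef_pos: [0.5078, 0.2648, 0.2539]
ee_rot: [-3.139, 0.001, -1.144]
force: [0.7, -0.2, -2.9]
width: 0.066
```

>>> {"fn": "move_arm", "kwargs": {"deltas": [[0, 0, 4, 0, 0, 0], [0, 0, 0, 0, 0, 0], [0, 0, 0, 0, 0, 0], [0, 0, 0, 0, 0, 0], [0, 0, 0, 0, 0, 0]]}}

```text
t: 14.6
eef_pos: [0.5071, 0.2642, 0.2547]
ee_rot: [3.14, -0.001, -1.145]
force: [0.0, -0.3, -2.7]
width: 0.0659
```

Run:
```python
from h import *
s=arm.get_state();p=s["eef_pos"];print(p,s["ee_rot"],s["force"],s["moment"],s["width"])
im=np.ascontiguousarray(arm.grab_frame("scene")[:,:,::-1]);x,y=330,90
q=cv2.resize(im[y:y+120,x:x+130],None,fx=5,fy=5,interpolation=2)
b=p[2]-.1841
for part in place(LID,[.507,.2648,.427],b):
    cv2.polylines(q,[cv2.convexHull(((proj(part,"scene")-[x,y]+.5)*5).astype(np.float32)).astype(int)],1,(255,0,255),1)
cv2.imwrite("pics/g7.png",q)
```

```text
[0.50709207 0.2642125  0.25469116] [ 3.13982728e+00 -5.78820729e-04 -1.14473769e+00] [ 1.97081614e-03 -2.69494095e-01 -2.74034490e+00] [-0.03762003  0.15161108 -0.01782783] 0.06592087666708557
```

View pics/g7.png

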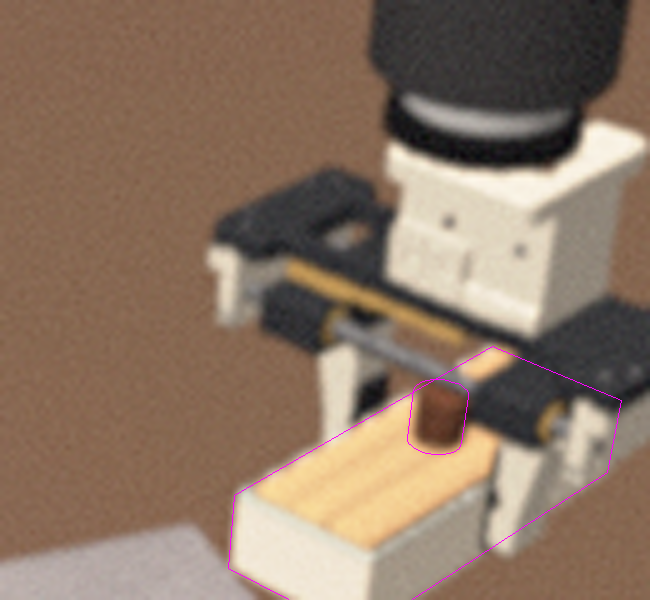

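The lids are held level and centred. Load is 2.7 N, as expected, and width is 65.9 mm. I'll carry them to the tin.

>>> {"fn": "move_arm", "kwargs": {"deltas": [[0, -6, 0, 0, 0, -1.5], [0, -12, 0, 0, 0, -3.2], [0, -16, 0, 0, 0, -3.2], [0, -16, 0, 0, 0, -3.2], [-1, -16, 0, 0, 0, -3.2]]}}

```text
t: 15.07
eef_pos: [0.5062, 0.1975, 0.2553]
ee_rot: [3.141, -0.0, -1.398]
force: [0.5, 0.8, -2.8]
width: 0.0662
```

>>> {"fn": "move_arm", "kwargs": {"deltas": [[0, -16, 0, 0, 0, -3.2], [0, -16, 0, 0, 0, -3.2], [0, -16, 0, 0, 0, -3.2], [0, -16, 0, 0, 0, -3.2], [-1, -16, 0, 0, 0, -3.2]]}}

```text
t: 15.48
eef_pos: [0.5052, 0.1173, 0.2555]
ee_rot: [3.141, -0.0, -1.678]
force: [0.3, 0.1, -2.5]
width: 0.0661
```

>>> {"fn": "move_arm", "kwargs": {"deltas": [[0, -16, 0, 0, 0, -3.2], [0, -16, 0, 0, 0, -3.2], [0, -16, 0, 0, 0, -3.2], [0, -16, 0, 0, 0, -3.2], [0, -13, 0, 0, 0, -3]]}}

```text
t: 15.9
eef_pos: [0.5049, 0.0401, 0.2555]
ee_rot: [3.141, -0.0, -1.954]
force: [-0.4, 0.4, -3.1]
width: 0.0659
```

>>> {"fn": "move_arm", "kwargs": {"deltas": [[0, -4, 0, 0, 0, -1.6], [0, 0, 0, 0, 0, 0], [0, 0, 0, 0, 0, 0], [0, 0, 0, 0, 0, 0], [0, 0, 0, 0, 0, 0]]}}

```text
t: 16.32
eef_pos: [0.5054, 0.038, 0.2557]
ee_rot: [-3.142, 0.0, -1.976]
force: [-0.7, 0.8, -2.9]
width: 0.066
```

Run:
```python
from h import *
s=arm.get_state();p=s["eef_pos"];print(p,s["ee_rot"],s["force"],s["width"])
b=p[2]-.1841;im={}
for c,n in(("top",(320,297)),("scene",(320,215))):
    im[c]=np.ascontiguousarray(arm.grab_frame(c)[:,:,::-1])
x,y=250,130;q=cv2.resize(im["scene"][y:y+130,x:x+140],None,fx=5,fy=5,interpolation=2)
# scene-camera bias of about (-1.1,+1.2) mm
for part in place(LID[:1],[p[0]-.0011,p[1]+.0012,-.408],b)+place(TIN,[.5040,.0382,-.408]):
    cv2.polylines(q,[cv2.convexHull(((proj(part,"scene")-[x,y]+.5)*5).astype(np.float32)).astype(int)],1,(255,0,255),1)
cv2.imwrite("pics/g8.png",q)
```

```text
[0.50542385 0.03802646 0.25574634] [-3.14153858e+00  7.62833239e-05 -1.97578130e+00] [-0.65609913  0.80903032 -2.85790882] 0.06601951922131746
```

View pics/g8.png

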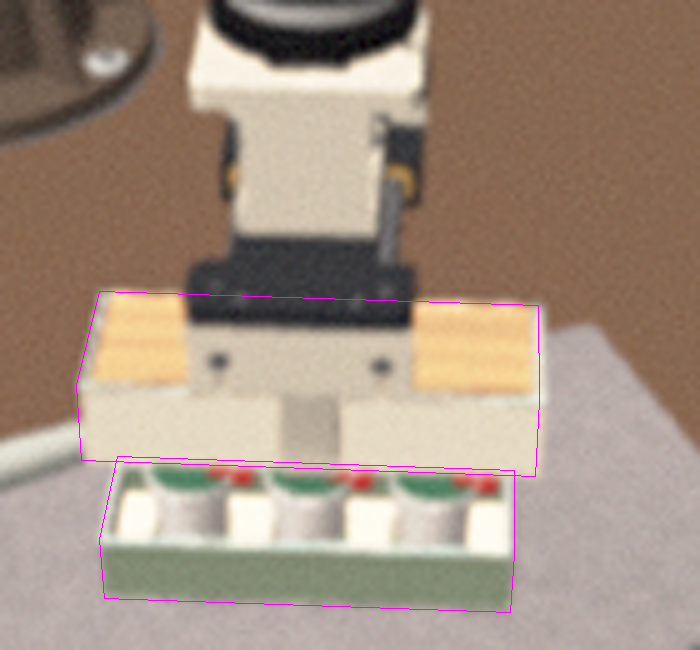

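The picture shows the lids level over the tin, about 1 px (1.5 mm) too far along the tin's +y. I'll correct that and descend with a watch on the force.

>>> {"fn": "move_arm", "kwargs": {"deltas": [[-0.7, -1.3, -6, 0, 0, -0.1], [0, 0, -9, 0, 0, 0], [0, 0, -9, 0, 0, 0], [0, 0, -7, 0, 0, 0], [0, 0, -4, 0, 0, 0]]}}

```text
t: 16.83
eef_pos: [0.5042, 0.036, 0.2191]
ee_rot: [3.14, -0.002, -1.979]
force: [-0.7, 0.5, -3.7]
width: 0.0659
```

>>> {"fn": "move_arm", "kwargs": {"deltas": [[0, 0, -3, 0, 0, 0], [0, 0, -2, 0, 0, 0], [0, 0, -1.5, 0, 0, 0], [0, 0, -1, 0, 0, 0], [0, 0, 0, 0, 0, 0]]}}

```text
t: 17.25
eef_pos: [0.5047, 0.0362, 0.2133]
ee_rot: [-3.142, 0.0, -1.979]
force: [0.5, -0.2, -3.7]
width: 0.0655
```

>>> {"fn": "move_arm", "kwargs": {"deltas": [[0, 0, -1.5, 0, 0, 0], [0, 0, -1, 0, 0, 0], [0, 0, -1, 0, 0, 0], [0, 0, 0, 0, 0, 0], [0, 0, 0, 0, 0, 0]]}}

```text
t: 17.67
eef_pos: [0.5046, 0.0361, 0.2097]
ee_rot: [3.142, -0.0, -1.979]
force: [-0.4, -0.3, -3.3]
width: 0.0663
```

>>> {"fn": "move_arm", "kwargs": {"deltas": [[0, 0, -1, 0, 0, 0], [0, 0, -1, 0, 0, 0], [0, 0, 0, 0, 0, 0], [0, 0, 0, 0, 0, 0], [0, 0, 0, 0, 0, 0]]}}

```text
t: 18.08
eef_pos: [0.5046, 0.0362, 0.2077]
ee_rot: [3.141, -0.0, -1.979]
force: [0.5, 0.2, -2.8]
width: 0.0656
```

Still free and sliding over the rim, with the edge at 23.6 mm. About 1.6 mm to go.

>>> {"fn": "move_arm", "kwargs": {"deltas": [[0, 0, -0.7, 0, 0, 0], [0, 0, -0.5, 0, 0, 0], [0, 0, 0, 0, 0, 0], [0, 0, 0, 0, 0, 0], [0, 0, 0, 0, 0, 0]]}}

```text
t: 18.5
eef_pos: [0.5046, 0.0361, 0.2066]
ee_rot: [3.142, -0.0, -1.979]
force: [-0.7, -0.3, -2.7]
width: 0.066
```

>>> {"fn": "move_arm", "kwargs": {"deltas": [[0, 0, -0.5, 0, 0, 0], [0, 0, -0.4, 0, 0, 0], [0, 0, 0, 0, 0, 0], [0, 0, 0, 0, 0, 0], [0, 0, 0, 0, 0, 0]]}}

```text
t: 18.92
eef_pos: [0.5047, 0.0362, 0.2058]
ee_rot: [-3.141, 0.0, -1.979]
force: [-0.7, 0.9, 2.2]
width: 0.0658
```

Contact: the force rose by 5 N at exactly the expected height, so the lids are seated. I'll release and rise.

>>> {"fn": "move_arm", "kwargs": {"deltas": [[0, 0, -0.2, 0, 0, 0], [0, 0, 0, 0, 0, 0], [0, 0, 0, 0, 0, 0], [0, 0, 0, 0, 0, 0], [0, 0, 0, 0, 0, 0]]}}

```text
t: 19.33
eef_pos: [0.5047, 0.0362, 0.2058]
ee_rot: [-3.141, 0.0, -1.979]
force: [-2.4, -0.1, 5.7]
width: 0.0658
```

>>> {"fn": "move_arm", "kwargs": {"deltas": [[0, 0, 0, 0, 0, 0], [0, 0, 0, 0, 0, 0], [0, 0, 0, 0, 0, 0], [0, 0, 0, 0, 0, 0], [0, 0, 0, 0, 0, 0]], "claw": 0}}

```text
t: 19.75
eef_pos: [0.5047, 0.0362, 0.2054]
ee_rot: [-3.142, 0.0, -1.979]
force: [0.6, 0.1, 0.0]
width: 0.0872
```

>>> {"fn": "move_arm", "kwargs": {"deltas": [[0, 0, 0, 0, 0, 0], [0, 0, 4, 0, 0, 0], [0, 0, 12, 0, 0, 0], [0, 0, 20, 0, 0, 0], [0, 0, 16, 0, 0, 0]]}}

```text
t: 20.17
eef_pos: [0.5047, 0.0361, 0.2584]
ee_rot: [3.141, -0.0, -1.979]
force: [0.8, 0.1, 0.5]
width: 0.0879
```

>>> {"fn": "move_arm", "kwargs": {"deltas": [[0, 0, 8, 0, 0, 0], [0, 0, 0, 0, 0, 0], [0, 0, 0, 0, 0, 0], [0, 0, 0, 0, 0, 0], [0, 0, 0, 0, 0, 0]]}}

```text
t: 20.58
eef_pos: [0.5043, 0.036, 0.2645]
ee_rot: [3.14, -0.001, -1.979]
force: [0.0, -0.3, -0.1]
width: 0.0874
```

Run:
```python
from h import *
s=arm.get_state();p=s["eef_pos"];print(p,s["ee_rot"],s["force"],s["width"])
im=np.ascontiguousarray(arm.grab_frame("scene")[:,:,::-1])
x,y=250,150;q=cv2.resize(im[y:y+120,x:x+140],None,fx=5,fy=5,interpolation=2)
for part in place(LID,[.5040,.0382,-.408],.022)+place(TIN,[.5040,.0382,-.408]):
    cv2.polylines(q,[cv2.convexHull(((proj(part,"scene")-[x,y]+.5)*5).astype(np.float32)).astype(int)],1,(255,0,255),1)
cv2.imwrite("pics/g9.png",q)
for c in("scene",):
    for th in("knob","inner_mid"):print(th,[(np.round(d["xy"],1),d["score"]) for d in arm.spot_point(th,c)])
print(proj([[.5040,.0382,.071]],"scene"))
```

```text
[0.50429382 0.03603059 0.26447311] [ 3.14037214e+00 -1.20199205e-03 -1.97895385e+00] [ 0.03966873 -0.30115456 -0.06094883] 0.08741446282542913
knob [(array([308.6, 216.1]), 0.76)]
inner_mid [(array([311.2, 226.6]), 0.83)]
[[311.61172469 213.64605201]]
```

I've used up my pictures, so from here I check numerically. I'll rise out of the way and fit the silhouettes.

>>> {"fn": "move_arm", "kwargs": {"deltas": [[0, -30, 20, 0, 0, 0], [0, -35, 20, 0, 0, 0], [0, -35, 20, 0, 0, 0], [0, -35, 10, 0, 0, 0], [0, -25, 0, 0, 0, 0]]}}

```text
t: 21.15
eef_pos: [0.5051, -0.126, 0.3379]
ee_rot: [-3.138, 0.001, -1.979]
force: [1.1, 0.3, 0.5]
width: 0.0876
```

Run:
```python
from h import *
s=arm.get_state();print(s["eef_pos"],s["ee_rot"])
ms={}
for c,n in(("top",(320,297)),("scene",(311,222))):
    arm.grab_frame(c)
    l=[pick(t,c,n,30) for t in("inner","outer")];print(c,[None if m is None else int(m.sum()) for m in l])
    l=[m for m in l if m is not None]
    if l:
        m=np.any(l,axis=0);ms[c]=m
        for z in(.022,.026,.030): print(c,z,fit(LID,{c:m},[.505,.037,-.408],z))
    for th in("knob","inner_mid","inner","pod"):print(c,th,[(np.round(d["xy"],1),round(d["score"],2)) for d in arm.spot_point(th,c)[:3]])
    print(proj([[.505,.037,.071],[.505,.037,.0395],[.505,.037,.022]],c))
```

```text
[ 0.50509451 -0.12596555  0.33787817] [-3.13799297e+00  1.24478010e-03 -1.97864877e+00]
top [None, None]
top knob [(array([179.3, 174.9]), 0.2)]
top inner_mid []
top inner []
top pod []
[[317.80616624 298.01504212]
 [318.09363026 297.61251786]
 [318.24409331 297.40183054]]
scene [1389, 1601]
scene 0.022 (array([ 0.50667096,  0.03808733, -0.41371235]), np.float64(0.04490209318028359))
scene 0.026 (array([ 0.5112688 ,  0.03612593, -0.40050908]), np.float64(0.05287812288993923))
scene 0.03 (array([ 0.51659632,  0.03483818, -0.40005887]), np.float64(0.059693619176232275))
scene knob [(array([311.8, 211.8]), 0.67)]
scene inner_mid [(array([311.7, 226.3]), 0.74), (array([285. , 345.3]), 0.18)]
scene inner [(array([311.7, 236.5]), 0.59)]
scene pod [(array([313.4, 222.4]), 0.44)]
[[311.20857486 214.04001309]
 [311.29400825 226.93133615]
 [311.34006761 233.881385  ]]
```

Run:
```python
from h import *
im=arm.grab_frame("scene").astype(int)
x,y=296,200;w=im[y:y+28,x:x+32].sum(2)
m=(w<230);n,lab,st,ce=cv2.connectedComponentsWithStats(m.astype(np.uint8));
for i in range(1,n):
    if st[i,4]>15:print(st[i],ce[i]+[x,y])
K=[LID[1]]
for p in([.505,.037,-.408],[.5040,.0382,-.408],[.5067,.0381,-.41]):
    a=np.argwhere(sil(K,p,"scene",.022));print(p,a.mean(0)[::-1]/S-.5,len(a)/S**2,(a.max(0)-a.min(0))/S, a.min(0)[::-1]/S)
```

```text
[12 11  9 10 57] [312.54385965 215.96491228]
[0.505, 0.037, -0.408] [311.20465827 214.02090493] 163.6875 [15.5  11.25] [306.   206.75]
[0.504, 0.0382, -0.408] [311.63669951 213.64787798] 164.9375 [15.75 11.25] [306.5  206.25]
[0.5067, 0.0381, -0.41] [312.05794196 214.39452081] 163.6875 [15.75 11.25] [307. 207.]
```

The seated height and knob position agree with the model to within a pixel. Now I'll take the knob.

>>> {"fn": "move_arm", "kwargs": {"deltas": [[0, 25, 0, 0, 0, 0], [0, 35, 0, 0, 0, 0], [0, 38, 0, 0, 0, 0], [0, 38, 0, 0, 0, 0], [0, 25, 0, 0, 0, 0]]}}

```text
t: 22.32
eef_pos: [0.5045, 0.0396, 0.3357]
ee_rot: [-3.141, 0.001, -1.978]
force: [0.2, -1.0, 0.4]
width: 0.0878
```

>>> {"fn": "move_arm", "kwargs": {"deltas": [[0, 0, -20, 0, 0, 0], [0, 0, -25, 0, 0, 0], [0, 0, -20, 0, 0, 0], [0, 0, -10, 0, 0, 0], [0, 0, 0, 0, 0, 0]]}}

```text
t: 22.73
eef_pos: [0.5039, 0.037, 0.2584]
ee_rot: [3.139, -0.003, -1.979]
force: [-0.5, -0.1, 0.1]
width: 0.0875
```

>>> {"fn": "move_arm", "kwargs": {"deltas": [[0.7, 0, -8, 0, 0, 0], [0, 0, -5, 0, 0, 0], [0, 0, -3, 0, 0, 0], [0, 0, -1, 0, 0, 0], [0, 0, 0, 0, 0, 0]]}}

```text
t: 23.15
eef_pos: [0.5054, 0.0371, 0.2436]
ee_rot: [-3.141, 0.0, -1.979]
force: [-0.5, 0.4, 0.5]
width: 0.0878
```

>>> {"fn": "move_arm", "kwargs": {"deltas": [[0, 0, 0, 0, 0, 0], [0, 0, 0, 0, 0, 0], [0, 0, 0, 0, 0, 0], [0, 0, 0, 0, 0, 0], [0, 0, 0, 0, 0, 0]], "claw": 255, "squeeze": 20}}

```text
t: 23.57
eef_pos: [0.5054, 0.0372, 0.2436]
ee_rot: [-3.141, 0.0, -1.979]
force: [-0.2, 0.6, -1.0]
width: 0.0601
```

>>> {"fn": "move_arm", "kwargs": {"deltas": [[0, 0, 0, 0, 0, 0], [0, 0, 0, 0, 0, 0], [0, 0, 0, 0, 0, 0], [0, 0, 0, 0, 0, 0], [0, 0, 0, 0, 0, 0]]}}

```text
t: 23.98
eef_pos: [0.5053, 0.0372, 0.2435]
ee_rot: [3.142, -0.0, -1.979]
force: [0.8, -0.5, -0.6]
width: 0.0263
```

>>> {"fn": "move_arm", "kwargs": {"deltas": [[0, 0, 0, 0, 0, 0], [0, 0, 0, 0, 0, 0], [0, 0, 0, 0, 0, 0], [0, 0, 0, 0, 0, 0], [0, 0, 0, 0, 0, 0]]}}

```text
t: 24.4
eef_pos: [0.5053, 0.0372, 0.2434]
ee_rot: [3.142, 0.0, -1.979]
force: [-1.0, -0.3, -0.1]
width: 0.0213
```

The knob is gripped at 21.3 mm. I'll grip firmer and lift straight up, slowly at first.

>>> {"fn": "move_arm", "kwargs": {"deltas": [[0, 0, 0, 0, 0, 0], [0, 0, 0, 0, 0, 0], [0, 0, 1, 0, 0, 0], [0, 0, 2, 0, 0, 0], [0, 0, 2, 0, 0, 0]], "squeeze": 30}}

```text
t: 24.82
eef_pos: [0.5053, 0.0371, 0.2485]
ee_rot: [3.141, -0.0, -1.979]
force: [-0.2, 0.9, -1.5]
width: 0.0208
```

>>> {"fn": "move_arm", "kwargs": {"deltas": [[0, 0, 2, 0, 0, 0], [0, 0, 2, 0, 0, 0], [0, 0, 2, 0, 0, 0], [0, 0, 3, 0, 0, 0], [0, 0, 4, 0, 0, 0]]}}

```text
t: 25.23
eef_pos: [0.5052, 0.0371, 0.2616]
ee_rot: [3.141, -0.0, -1.979]
force: [0.3, -0.0, -0.1]
width: 0.021
```

>>> {"fn": "move_arm", "kwargs": {"deltas": [[0, 0, 6, 0, 0, 0], [0, 0, 10, 0, 0, 0], [0, 0, 12, 0, 0, 0], [0, 0, 12, 0, 0, 0], [0, 0, 12, 0, 0, 0]]}}

```text
t: 25.65
eef_pos: [0.5053, 0.0371, 0.3149]
ee_rot: [-3.141, 0.0, -1.979]
force: [-0.3, -0.1, -0.9]
width: 0.021
```

>>> {"fn": "move_arm", "kwargs": {"deltas": [[0, 0, 12, 0, 0, 0], [0, 0, 10, 0, 0, 0], [0, 0, 6, 0, 0, 0], [0, 0, 2, 0, 0, 0], [0, 0, 0, 0, 0, 0]]}}

```text
t: 26.07
eef_pos: [0.5053, 0.0372, 0.344]
ee_rot: [-3.141, 0.001, -1.979]
force: [-0.7, -0.3, -0.6]
width: 0.0205
```

>>> {"fn": "move_arm", "kwargs": {"deltas": [[0, 0, 0, 0, 0, 0], [0, 0, 0, 0, 0, 0], [0, 0, 0, 0, 0, 0], [0, 0, 0, 0, 0, 0], [0, 0, 0, 0, 0, 0]]}}

```text
t: 26.48
eef_pos: [0.5053, 0.0372, 0.3431]
ee_rot: [3.141, -0.001, -1.979]
force: [0.5, 0.5, -0.9]
width: 0.0211
```

Run:
```python
from h import *
s=arm.get_state();p=s["eef_pos"];print(p,s["ee_rot"],s["force"],s["width"],np.abs(s["qd"]).max())
dz=p[2]-.2434;OUT=box(.058,.166,0,.008)
im=arm.grab_frame("scene");cv2.imwrite("pics/end.png",im[:,:,::-1])
INN=box(.066,.174,0,.035)
i=pick("inner","scene",(311,228),45);o=pick("outer","scene",(311,170),60)
for n,M,m,z,p0 in(("inner",INN,i,.022,[.5055,.038,-.41]),("outer",OUT,o,.052+dz,[.5055,.038,-.41])):
    if m is None: print(n,"none");continue
    a=np.argwhere(m);print(n,m.sum(),a.min(0),a.max(0))
    b=np.argwhere(sil(M,p0,"scene",z))/S;print(" model",len(b),b.min(0),b.max(0))
    print(fit(M,{"scene":m},p0,z))
for th in("knob","inner_mid","pod_mid"):print(th,[(np.round(d["xy"],1),round(d["score"],2)) for d in arm.spot_point(th,"scene")[:2]])
print(proj([[.505,.038,.071+dz],[.505,.038,.0395]],"scene"))
```

```text
[0.50531497 0.03715989 0.34308801] [ 3.14110443e+00 -5.70651685e-04 -1.97881816e+00] [ 0.54438378  0.50222663 -0.87514803] 0.021097495681939967 0.0033922810587852462
inner 3066 [209 266] [245 357]
 model 48009 [209.5 266.5] [246.25 356.25]
(array([ 0.5056865 ,  0.0372648 , -0.39718222]), np.float64(0.032330397912589695))
outer 1574 [167 266] [188 356]
 model 28814 [166.25 265.5 ] [189.   356.75]
(array([ 0.50618439,  0.03777675, -0.40968651]), np.float64(0.14624364675984752))
knob [(array([311.3, 172.4]), 0.56)]
inner_mid [(array([310.6, 227.1]), 0.68), (array([286.9, 348.4]), 0.2)]
pod_mid []
[[311.42530848 169.60116892]
 [311.76367534 226.82976643]]
```

```bash
python3 -c "
from station import arm
print(arm.job_done())"
```

```text
the job is handed in; nothing more can be done
None
```

I finished the job and handed it in at about 26.5 s of robot time; no verdict was reported. The pod is in its pocket, both lids went on together, and the arm is holding the outer lid by its knob about 100 mm above the inner one.

**What the last checks showed**
- **Pod:** pictures from both cameras after release showed it upright in its pocket, with its tab lined up with the other two. It is now under the lid, so I couldn't check it again at the end.
- **Inner lid:** contact came at the expected seated height (about 22 mm). The final outline fit (scene camera) put it on the tin within about 2 mm and level to within a pixel.
- **Outer lid:** it is still and level to within about a pixel at its ends. The gripper is closed on the knob at 21 mm, and the wrist reads about 0.9 N, roughly the outer lid's own weight.

**What failed or disagreed**
- I reached the 12-picture limit before the lid-seating check, so everything after that was checked by numbers only.
- The top camera couldn't find the lids on the tin at that check, so only the scene camera confirmed the seating. There the first fit put the inner lid 2.7 mm off in x; the last fit was within 2 mm.
- The two cameras differ by 1–2 mm in y throughout. I corrected for this using the positions where the gripper had closed on things.
- The wrist moment while carrying the lids was higher than a centred load would give. The picture showed the lids centred and level, so I took no action.

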